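Put four swapped tools back on their shadows

TASK

At the labelling station the tape roll, the tape measure, the stapler and the utility knife have been put back on each other's plates. Move each one onto the plate that bears its own blue shadow, flat and upright as it stands now, centred on the shadow and lined up with it (end for end does not matter); the empty grey rubber pad is free for parking a tool on the way. Leave the pot of pens standing where it is.

Things in the scene. Friction and masses are not known exactly. Their poses are not given: they have to be found in the camera images.
- roll: Roll of cream-coloured tape with a cardboard core, lying flat: 64 mm outside diameter, 27 mm hole, 25 mm high. Origin at the centre of its underside, z up.
- measure: Grey pocket tape measure lying on its side: 62 x 62 mm square in plan with one fully rounded corner (+x +y), 32 mm high, steel end hook standing 4 mm out of its +x face near the -y corner. Origin at the centre of the square on its underside, z up. Grip it across y, at its middle.
- stapler: Black and dark steel desk stapler standing on its base: 119 mm long (x, rounded front end at +x), base 30 mm wide (y) and 7 mm high; the arm above is 27 mm wide and reaches from about 27 to 50 mm above the underside. Origin at the middle of the length on its underside, z up.
- knife: Aluminium utility knife with a black rubber grip, blade retracted, lying flat: 152 mm long (x, narrowing nose at +x), 28 mm wide (y), 16 mm high. Origin at the middle of the length on its underside, z up.
- plate_roll: White plastic location plate fixed to the bench, 172 x 96 mm, 3 mm thick, origin at the centre of its underside, x along its length. Flat on top, it bears a blue vinyl shadow centred on the plate: a disc of 66 mm diameter with a white dot of 25 mm in the middle, for the tape roll, any way round.
- plate_measure: White plastic location plate fixed to the bench, 172 x 96 mm, 3 mm thick, origin at the centre of its underside, x along its length. Flat on top, it bears a blue vinyl shadow centred on the plate: a 64 mm square with one rounded corner, for the tape measure. The measure's x lies along the plate's x, either way round, when it is lined up.
- plate_stapler: White plastic location plate fixed to the bench, 172 x 96 mm, 3 mm thick, origin at the centre of its underside, x along its length. Flat on top, it bears a blue vinyl shadow centred on the plate: a bar 121 mm long and 32 mm wide with one round end, for the stapler. The stapler lies along the plate's x, either way round, when it is lined up.
- plate_knife: White plastic location plate fixed to the bench, 172 x 96 mm, 3 mm thick, origin at the centre of its underside, x along its length. Flat on top, it bears a blue vinyl shadow centred on the plate: a slim shape 154 mm long and 30 mm wide with a narrowing nose, for the knife. The knife lies along the plate's x, either way round, when it is lined up.
- pad: Dark grey ribbed rubber work pad, fixed to the bench, 200 x 140 mm, 3 mm thick, bearing no shadow. Origin at the centre of its underside, x along its length. It is empty at the start, and a tool may be set down on it in between.
- pen_pot: Clear pot of marker pens standing beside the plates, 80 mm in diameter, 95 mm high, 145 mm with the pens. Origin at the centre of its underside. Not part of the job.

How it is judged:
At the end, for the whole second after the job is handed in: Each tool rests still on its own plate: origin within 12 mm of the plate's centre seen from above and less than 8 mm above the plate's underside, upright within 0.12 rad; all but the roll with x within 0.26 rad of the plate's x, either way round (horizontal distance between roll and plate_roll below 0.012 m and z of roll in the frame of plate_roll below 0.008 m and angle between each of roll, measure, stapler, knife's own z axis and vertical below 0.12 rad and linear speed of each of roll, measure, stapler, knife below 0.02 m/s and angular speed of each of roll, measure, stapler, knife below 0.2 rad/s and horizontal distance between measure and plate_measure below 0.012 m and z of measure in the frame of plate_measure below 0.008 m and angle between the x axis of measure and the x axis of plate_measure, either way round below 0.26 rad and horizontal distance between stapler and plate_stapler below 0.012 m and z of stapler in the frame of plate_stapler below 0.008 m and angle between the x axis of stapler and the x axis of plate_stapler, either way round below 0.26 rad and horizontal distance between knife and plate_knife below 0.012 m and z of knife in the frame of plate_knife below 0.008 m and angle between the x axis of knife and the x axis of plate_knife, either way round below 0.26 rad); the robot touches nothing.
It fails at once if the pot of pens is pushed away (more than 25 mm) or tipped (distance of pen_pot from where it was at the start of the episode above 0.025 m or angle between pen_pot's own z axis and vertical above 0.3 rad).
It also fails if it takes over 144 s, if anything falls off the work surface, if the arm or the gripper's body presses on something with over 40 N, if the wrist force passes 120 N, or if a joint passes its speed limit or range.

ROBOT

A 6-joint arm with a two-finger parallel gripper is mounted at the origin on the work surface. World frame = base frame: x ahead of the robot, y to its left, z up, the work surface at z = 0. Lengths are in m, angles in rad, forces in N, time in s.
With the tool pointing down it reaches from about 0.275 to 0.75 m from the base axis. Payload 10.2 kg.
Tool frame: the origin (TCP) lies between the finger pads; the fingertips stand 25 mm ahead of it and the grasp point (between the pads) lies 6 mm ahead of it; z points along the fingers, y is the line along which they close (so a half turn about z gives the same grasp; the last joint's range is limited). The gripper opens to 85 mm and grips with 20 to 120 N. Pads are 22 mm wide; open, the fingers measure 114 mm over their backs; the gripper's body (76 mm by 85 mm) begins 54 mm behind the grasp point. The pads swing forward as they close: fully open they stand 13 mm farther back than shut.
Start: joints at [-1.351, 0.313, 1.498, -0, 1.331, -0.223], TCP at [0.225, -0.474, 0.256] pointing down, gripper open.
Joint ranges: [-2.94, 2.94], [-0.97, 2.17], [0.19, 2.56], [-1.23, 4.37], [0.02, 3.11], [-2.88, 2.88]. Speed limits (rad/s): [2.39, 2.39, 3.01, 3.14, 3.14, 3.14].

INTERFACE

Orientations are given as a unit quaternion [x, y, z, w].
In Python, from bench import env gives the robot as it stands.
- The arm moves only by the shell command python3 -m pendant 'ROWS' [FORCE]. ROWS is a JSON object of lists of equal length, an entry for each row: "grip": the opening, from -1 (shut) to 1 (fully open); "delta_pos": the shift along the tool's x, y, z in units of 40 mm (1.0 is 40 mm), a list of three; "dr": the turn, a rotation vector about the tool's x, y, z in units of 5 degrees (1.0 is 5 degrees), a list of three. In form: {"grip": [grip, ...], "delta_pos": [[dx, dy, dz], ...], "dr": [[wx, wy, wz], ...]}. A call has 1 to 20 rows; each row is the pose to reach, as a shift and turn from the pose commanded when the call began, along the tool's axes at that moment; what a row does not reach only later rows make up. A row lasts 1/8 s, in which the tool goes at most 62.5 mm and 10.7 degrees, less where a joint would pass 70% of its speed; a pose out of reach is approached as far as the arm can. A call with a gripper value outside its range is refused whole. The fingers move at their own pace and stop on an object; FORCE is the grip in N (left out, the last holds). Time passes only in rows, so rows that repeat a pose let the fingers close. It gives the time, the measured TCP pose, the force, the opening and the grip force at its end, in the units of the state.
- env.get_obs(): the state, without advancing time (a new reading comes with each control period).
- env.camera(name): name is "scene" or "top" or "wrist"; returns the picture (480x640x3 uint8, red, green, blue); there is no depth.
- env.get_calibration(name): a dict with "camera_matrix" (3x3 intrinsics, pixels), "R" (3x3) and "t" (3): a world point X has camera coordinates R X + t. Camera axes: x right, y down, z forward; pixel columns grow to the right and rows downward; lengths in m; the calibration is good to about 2 mm. A picture is of the moment at which its call begins: read the wrist's pose just before it. get_calibration takes no time and is no camera call; for the wrist camera it gives the pose at the moment of the call.
- env.finish_job(): hands the job in; it is judged then, once.
Trained networks look in the newest picture that a camera, given by its name, has taken for a name from the list of things; names that differ only in an ending like _2 or _b are one class to them, and where a whole thing is asked for, a point or a joint stands for the part that bears it (a point fixed in the world has none). Each returns a list of dicts, best first, with "conf" (0 to 1); they miss things now and then, are a little off and sometimes report something else, mostly with a low value. They report only what shows in the picture. A call takes as long as a camera call.
- env.trace(camera, query): "region" (480x640 bool, what is visible of it) and "pixel" ([row, column] in pixels, amid what is visible of it).
The state is a dict: "clock": time; "joint_pos": joint angles; "qd": joint speeds; "joint_efforts": joint torques, N m; "eef_pos": TCP position; "tool_rot": TCP orientation; "ft_force": force on the tool from outside, world axes, zero at the start; "wrist_torque": the same for the moment, N m; "grip_width": opening from 0.0 (shut) to 1.0 (fully open); "grasp_force": force on a finger pad.
Only numpy, scipy, OpenCV 4.12 (cv2) and the standard library are available. Lean on these libraries where they do the work, as an engineer would, in place of code of your own. Each camera call takes 0.05 s, during which the arm holds its last target. There are 200 camera calls.

## Working session

There is one attempt and no reset: what is moved stays moved. The work goes in short steps, Python scripts to look and compute and a shell command to move; the robot and the scene stay as the last step left them, time stands still between calls to the robot, and variables do not carry over. Pictures are saved under pics/ and viewed, at most 14 in all, crops included, and the job is handed in when it is done.

```bash
ls; mkdir -p pics
cat > h.py <<'E'
import numpy as np, cv2
from bench import env
def save(cam,name):
    im=env.camera(cam); cv2.imwrite(f'pics/{name}.png',im[:,:,::-1]); return im
def ray(cal,px,z):
    K,R,t=[np.array(cal[k]) for k in('camera_matrix','R','t')]; t=t.ravel()
    px=np.atleast_2d(np.asarray(px,float)) # (col,row)
    d=(np.linalg.inv(K)@np.c_[px,np.ones(len(px))].T).T@R; c=-R.T@t
    return c+d*((z-c[2])/d[:,2])[:,None]
def region_world(cal,m,z):
    r,c=np.nonzero(m); return ray(cal,np.c_[c,r],z)[:,:2]
def rect(cal,m,z):
    P=region_world(cal,m,z); (cx,cy),(w,h),a=cv2.minAreaRect((P*1000).astype(np.float32))
    if w<h: w,h,a=h,w,a+90
    return np.round([cx,cy,w,h,(a+90)%180-90],1)
E
python3 - <<'E'
from h import *
im=save('top','top0'); cal=env.get_calibration('top')
K,R,t=[np.array(cal[k]) for k in('camera_matrix','R','t')]; print(-R.T@t.ravel(),R.round(2).tolist(),K[0,0])
for n,z in dict(roll=.028,measure=.035,stapler=.053,knife=.019,plate_roll=.003,plate_measure=.003,plate_stapler=.003,plate_knife=.003,pad=.003,pen_pot=.1).items():
    for d in env.trace('top',n)[:4]: print(n,round(d['conf'],2),np.round(d['pixel']),rect(cal,d['region'],z))
print(env.get_obs()['clock'],env.get_obs()['tool_rot'])
E
```

```text
pics
[ 0.46790362 -0.00583421  1.45488038] [[-0.01, -1.0, -0.02], [-1.0, 0.01, -0.06], [0.06, 0.02, -1.0]] 618.9285099741635
roll 0.96 [191. 415.] [ 658.4 -162.    62.9   60.1   -0.7]
measure 0.56 [263. 447.] [ 486.8 -242.5   69.7   63.2   76.9]
stapler 0.69 [271. 234.] [469.6 246.4 124.1  34.4  73. ]
knife 0.87 [193. 278.] [653.5 142.6 148.8  31.6  80.6]
plate_roll 0.73 [280. 235.] [459.  248.1 172.3  95.7  77.8]
plate_roll 0.36 [192. 411.] [ 658.6 -165.5  171.4   95.9   83.8]
plate_measure 0.79 [189. 282.] [659.2 143.6 170.7  95.2  81.5]
plate_stapler 0.59 [278. 440.] [ 480.3 -245.5  170.4   96.3   86.9]
plate_knife 0.69 [190. 412.] [ 658.4 -165.8  171.6   95.6   83.7]
pad 0.82 [271. 346.] [473.1  -7.9 199.8 140.2 -86.8]
pen_pot 0.79 [215. 516.] [ 590.6 -388.6  107.4   79.1  -85.4]
0.55 [ 9.75595548e-01  2.19575328e-01  8.43870934e-06 -3.32637446e-05]
```

View pics/top0.png

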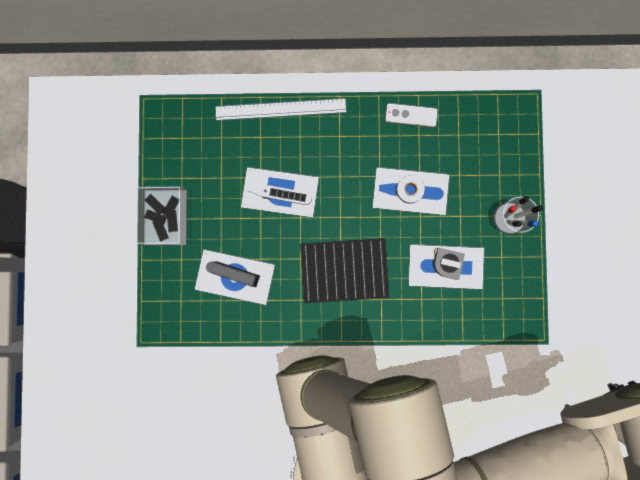

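The picture shows:
- Stapler (col 234, row 271) on the disc plate.
- Knife (278, 193) on the square plate.
- Roll (415, 191) on the slim-knife plate.
- Measure (447, 263) on the bar plate.
- Empty pad at (346, 271).

Plan: stapler→pad, roll, knife and measure onto their plates, then the stapler.

```bash
cat >> h.py <<'E'
from scipy.spatial.transform import Rotation as Ro
def go(x,y,z,psi):  # m, deg: prints deltas in move units
    o=env.get_obs(); R=Ro.from_quat(o['tool_rot']).as_matrix(); p=np.array(o['eef_pos'])
    d=R.T@(np.array([x,y,z])-p)/.04; now=np.degrees(np.arctan2(R[1,0],R[0,0]))
    Rt=Ro.from_euler('z',psi,degrees=True).as_matrix()@np.diag([1,-1,-1])
    rv=np.degrees(Ro.from_matrix(R.T@Rt).as_rotvec())/5
    print('t',round(o['clock'],2),'tcp',p.round(4),'psi',round(now,1),'->',d.round(2),'dr',rv.round(2),'grip',round(o['grip_width'],2),'F',np.round(o['ft_force'],1))
E
python3 - <<'E'
from h import *
go(.464,.247,.25,75)
cal=env.get_calibration('wrist');R=np.array(cal['R']);print(-R.T@np.array(cal['t']).ravel(),R.round(2).tolist(),cal['camera_matrix'][0])
E
```

```text
t 0.55 tcp [ 0.2249 -0.4744  0.2563] psi 25.4 -> [ 13.13 -13.73   0.16] dr [-0.   -0.   -9.93] grip 1.0 F [-0.7  0.4 -0.7]
[ 0.28924507 -0.44271672  0.37516048] [[0.43, -0.9, -0.0], [-0.87, -0.41, 0.28], [-0.26, -0.12, -0.96]] [366.7498315    0.         321.45277386]
```

```bash
python3 -m pendant '{"grip":[1,1,1,1,1,1,1,1,1,1,1,1,1,1,1,1,1,1],"delta_pos":[[13.1,-13.7,0.2],[13.1,-13.7,0.2],[13.1,-13.7,0.2],[13.1,-13.7,0.2],[13.1,-13.7,0.2],[13.1,-13.7,0.2],[13.1,-13.7,0.2],[13.1,-13.7,0.2],[13.1,-13.7,0.2],[13.1,-13.7,0.2],[13.1,-13.7,0.2],[13.1,-13.7,0.2],[13.1,-13.7,0.2],[13.1,-13.7,0.2],[13.1,-13.7,0.2],[13.1,-13.7,0.2],[13.1,-13.7,0.2],[13.1,-13.7,0.2]],"dr":[[0,0,-9.9],[0,0,-9.9],[0,0,-9.9],[0,0,-9.9],[0,0,-9.9],[0,0,-9.9],[0,0,-9.9],[0,0,-9.9],[0,0,-9.9],[0,0,-9.9],[0,0,-9.9],[0,0,-9.9],[0,0,-9.9],[0,0,-9.9],[0,0,-9.9],[0,0,-9.9],[0,0,-9.9],[0,0,-9.9]]}'
cat >> h.py <<'E'
def look(names,cam='wrist',pic=None):
    cal=env.get_calibration(cam); im=env.camera(cam)
    if pic: cv2.imwrite(f'pics/{pic}.png',im[:,:,::-1])
    H=dict(roll=.028,measure=.035,stapler=.053,knife=.019)
    for n in names:
        for d in env.trace(cam,n)[:2]:
            r,c=np.nonzero(d['region']); e=r.min()<1 or c.min()<1 or r.max()>478 or c.max()>638
            print(n,round(d['conf'],2),np.round(d['pixel']),rect(cal,d['region'],H.get(n,.003)),'CUT' if e else '')
    return cal,im
E
python3 - <<'E'
from h import *
look(['stapler','plate_roll','knife','plate_measure'],pic='w1'); go(.464,.247,.25,75)
E
```

```text
clock: 2.8
eef_pos: [0.4636, 0.245, 0.2484]
tool_rot: [0.794, 0.608, 0.0, 0.0]
ft_force: [0.6, 0.7, -0.1]
grip_width: 1.003
grasp_force: 0.0
stapler 0.94 [208. 326.] [469.2 255.  112.6  29.6  71.3] 
plate_roll 0.82 [191. 308.] [460.8 250.9 174.   97.4  77.5] 
knife 0.78 [253. 530.] [651.6 145.1 154.6  37.   79.3] 
plate_measure 0.88 [244. 517.] [660.4 143.5 173.5  97.6  81.6] 
t 3.05 tcp [0.4636 0.2453 0.2483] psi 74.9 -> [ 0.04 -0.   -0.04] dr [-0.    0.   -0.03] grip 1.0 F [ 0.2 -0.3  0.4]
```

View pics/w1.png

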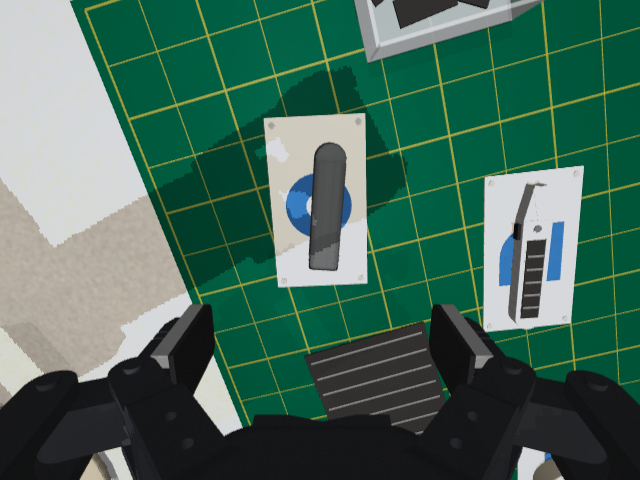

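The wrist view shows the stapler (326, 208) on the disc plate with its rounded end up (+y), and the knife (530, 253) with its nose at +y. The stapler's origin comes out at about (0.468, 0.252), 71°, so I descend on it.

```bash
python3 -c "
from h import *
go(.468,.252,.1,71.3);go(.468,.252,.043,71.3)"
```

```text
t 3.05 tcp [0.4636 0.2453 0.2483] psi 74.9 -> [0.19 0.06 3.71] dr [-0.    0.    0.71] grip 1.0 F [ 0.2 -0.3  0.4]
t 3.05 tcp [0.4636 0.2453 0.2483] psi 74.9 -> [0.19 0.06 5.13] dr [-0.    0.    0.71] grip 1.0 F [ 0.2 -0.3  0.4]
```

```bash
python3 -m pendant '{"grip":[1,1,1,1,1,1,1,1,-1,-1,-1,-1,-1,-1,-1,-1],"delta_pos":[[0.2,0.06,1.5],[0.2,0.06,3],[0.2,0.06,4],[0.2,0.06,4.5],[0.2,0.06,5],[0.2,0.06,5.13],[0.2,0.06,5.13],[0.2,0.06,5.13],[0.2,0.06,5.13],[0.2,0.06,5.13],[0.2,0.06,5.13],[0.2,0.06,5.13],[0.2,0.06,5.13],[0.2,0.06,5.13],[0.2,0.06,5.13],[0.2,0.06,5.13]],"dr":[[0,0,0.7],[0,0,0.7],[0,0,0.7],[0,0,0.7],[0,0,0.7],[0,0,0.7],[0,0,0.7],[0,0,0.7],[0,0,0.7],[0,0,0.7],[0,0,0.7],[0,0,0.7],[0,0,0.7],[0,0,0.7],[0,0,0.7],[0,0,0.7]]}' 50
python3 -c "
from h import *
go(.468,.252,.15,71.3);go(.472,-.005,.15,80)"
```

```text
clock: 5.05
eef_pos: [0.4683, 0.2524, 0.0433]
tool_rot: [0.812, 0.583, 0.0, 0.0]
ft_force: [2.0, -1.1, 4.2]
grip_width: 0.308
grasp_force: 50.9
t 5.05 tcp [0.4683 0.2524 0.0433] psi 71.4 -> [-0.01 -0.   -2.67] dr [ 0.01 -0.    0.01] grip 0.31 F [ 2.  -1.1  4.2]
t 5.05 tcp [0.4683 0.2524 0.0433] psi 71.4 -> [-6.07  2.15 -2.67] dr [ 0.01 -0.   -1.73] grip 0.31 F [ 2.  -1.1  4.2]
```

```bash
python3 -m pendant '{"grip":[-1,-1,-1,-1,-1,-1,-1,-1,-1,-1,-1,-1,-1,-1,-1,-1,-1,-1],"delta_pos":[[0,0,-1],[0,0,-2],[-0.5,0.2,-2.3],[-1.5,0.5,-2.3],[-2.5,0.9,-2.3],[-3.5,1.2,-2.3],[-4.5,1.6,-2.3],[-5.5,2,-2.3],[-6.07,2.15,-2.3],[-6.07,2.15,-2.3],[-6.07,2.15,-2.3],[-6.07,2.15,-1.8],[-6.07,2.15,-1.1],[-6.07,2.15,-0.5],[-6.07,2.15,-0.2],[-6.07,2.15,-0.05],[-6.07,2.15,0],[-6.07,2.15,0]],"dr":[[0,0,0],[0,0,0],[0,0,0],[0,0,-1],[0,0,-2],[0,0,-3],[0,0,-3],[0,0,-3],[0,0,-3],[0,0,-3],[0,0,-3],[0,0,-3],[0,0,-3],[0,0,-3],[0,0,-3],[0,0,-3],[0,0,-3],[0,0,-3]]}' 50
python3 -c "
from h import *
go(.472,-.005,.15,86)"
```

```text
clock: 7.3
eef_pos: [0.4722, -0.0051, 0.0436]
tool_rot: [0.729, 0.684, 0.0, 0.0]
ft_force: [0.7, -0.1, -2.1]
grip_width: 0.309
grasp_force: 50.5
t 7.3 tcp [ 0.4722 -0.0051  0.0436] psi 86.4 -> [ 0.   -0.   -2.66] dr [0.01 0.   0.08] grip 0.31 F [ 0.7 -0.1 -2.1]
```

```bash
python3 -m pendant '{"grip":[-1,1,1,1,1,1,1,1,1,1,1,1,1,1,1,1],"delta_pos":[[0,0,0.02],[0,0,0.02],[0,0,0.02],[0,0,0.02],[0,0,0.02],[0,0,-1],[0,0,-2],[0,0,-3],[-1,1.4,-4.5],[-2,2.7,-5],[-3,4,-5],[-3.6,4.9,-5],[-3.6,4.9,-5],[-3.6,4.9,-5],[-3.6,4.9,-5],[-3.6,4.9,-5]],"dr":[[0,0,0],[0,0,0],[0,0,0],[0,0,0],[0,0,0],[0,0,0],[0,0,0],[0,0,0],[0,0,0],[0,0,0],[0,0,0],[0,0,0],[0,0,0],[0,0,0],[0,0,0],[0,0,0]]}'
python3 -c "
from h import *
look(['stapler','roll','plate_knife','measure','plate_stapler'],pic='w2');go(.659,-.162,.028,83)"
```

```text
clock: 9.3
eef_pos: [0.658, -0.1606, 0.2437]
tool_rot: [0.729, 0.685, 0.0, 0.0]
ft_force: [-0.4, -0.8, 0.1]
grip_width: 0.999
grasp_force: 0.0
stapler 0.73 [59. 89.] [487.4 -24.3  87.9  50.9  88.3] CUT
roll 0.93 [228. 329.] [ 661.8 -161.1   64.6   62.6   86.4] 
plate_knife 0.58 [202. 325.] [ 659.7 -165.3  171.8   95.9   83.6] 
plate_knife 0.53 [225. 320.] [ 661.5 -166.7   68.5   67.9   41. ] 
measure 0.78 [304. 153.] [ 490.4 -235.3  102.6   48.7   35.3] 
plate_stapler 0.92 [250. 147.] [ 480.8 -244.8  172.1   96.6   86.9] 
t 9.6 tcp [ 0.6583 -0.1612  0.2432] psi 86.4 -> [-0.02  0.02  5.38] dr [ 0.   -0.    0.68] grip 1.0 F [ 0.6 -0.3  0.4]
```

View pics/w2.png

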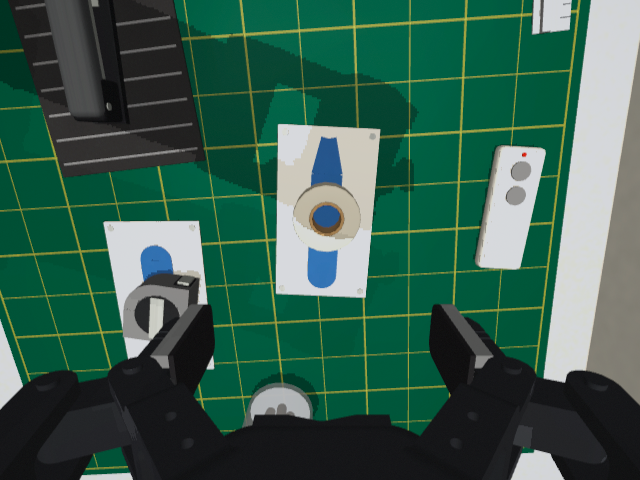

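Roll at (329, 228) lies over the slim shadow at about (0.660, -0.1615), consistent with the top view. The measure is at (160, 305), with its hook at the upper right. Grip the roll.

```bash
python3 -m pendant '{"grip":[1,1,1,1,1,1,1,1,-1,-1,-1,-1,-1,-1],"delta_pos":[[0,0.04,1.5],[0,0.04,3],[0,0.04,4],[0,0.04,4.7],[0,0.04,5.2],[0,0.04,5.38],[0,0.04,5.38],[0,0.04,5.38],[0,0.04,5.38],[0,0.04,5.38],[0,0.04,5.38],[0,0.04,5.38],[0,0.04,5.38],[0,0.04,5.38]],"dr":[[0,0,0],[0,0,0],[0,0,0],[0,0,0],[0,0,0],[0,0,0],[0,0,0],[0,0,0],[0,0,0],[0,0,0],[0,0,0],[0,0,0],[0,0,0],[0,0,0]]}' 40
python3 -c "
from h import *
go(.460,.249,.028,86.4)"
```

```text
clock: 11.35
eef_pos: [0.6605, -0.1616, 0.0291]
tool_rot: [0.729, 0.684, 0.0, 0.001]
ft_force: [0.0, -0.7, 6.1]
grip_width: 0.726
grasp_force: 44.1
t 11.35 tcp [ 0.6605 -0.1616  0.0291] psi 86.4 -> [ 9.93 -5.65  0.01] dr [ 0.02  0.01 -0.  ] grip 0.73 F [ 0.  -0.7  6.1]
```

```bash
python3 -m pendant '{"grip":[-1,-1,-1,-1,-1,-1,-1,-1,-1,-1,-1,-1,-1,-1,-1,-1,-1,-1,-1,-1],"delta_pos":[[0,0,-1],[0,0,-2],[0.5,-0.3,-2.3],[1.5,-0.9,-2.3],[2.7,-1.5,-2.3],[3.9,-2.2,-2.3],[5.1,-2.9,-2.3],[6.3,-3.6,-2.3],[7.5,-4.3,-2.3],[8.6,-4.9,-2.3],[9.5,-5.4,-2.3],[9.93,-5.65,-2.3],[9.93,-5.65,-2.3],[9.93,-5.65,-2.3],[9.93,-5.65,-1.6],[9.93,-5.65,-0.9],[9.93,-5.65,-0.4],[9.93,-5.65,-0.1],[9.93,-5.65,0],[9.93,-5.65,0]],"dr":[[0,0,0],[0,0,0],[0,0,0],[0,0,0],[0,0,0],[0,0,0],[0,0,0],[0,0,0],[0,0,0],[0,0,0],[0,0,0],[0,0,0],[0,0,0],[0,0,0],[0,0,0],[0,0,0],[0,0,0],[0,0,0],[0,0,0],[0,0,0]]}' 40
python3 -c "
from h import *
go(.460,.249,.029,86.4);go(.610,.110,.25,80)"
```

```text
clock: 13.85
eef_pos: [0.4599, 0.2488, 0.029]
tool_rot: [0.729, 0.684, -0.0, 0.0]
ft_force: [-3.8, -3.8, 8.2]
grip_width: 0.722
grasp_force: 44.9
t 13.85 tcp [0.4599 0.2488 0.029 ] psi 86.4 -> [ 0.01  0.   -0.  ] dr [ 0.    0.01 -0.01] grip 0.72 F [-3.8 -3.8  8.2]
t 13.85 tcp [0.4599 0.2488 0.029 ] psi 86.4 -> [-3.23  3.97 -5.52] dr [0.   0.01 1.27] grip 0.72 F [-3.8 -3.8  8.2]
```

```bash
python3 -m pendant '{"grip":[1,1,1,1,1,1,1,1,1,1,1,1,1,1],"delta_pos":[[0,0,0],[0,0,0],[0,0,0],[0,0,-1],[0,0,-2],[0,0,-3.2],[-1,1.4,-4.5],[-2,2.7,-5.5],[-2.6,4,-5.5],[-2.93,4.8,-5.5],[-2.93,4.8,-5.5],[-2.93,4.8,-5.5],[-2.93,4.8,-5.5],[-2.93,4.8,-5.5]],"dr":[[0,0,0],[0,0,0],[0,0,0],[0,0,0],[0,0,0],[0,0,0],[0,0,0.5],[0,0,1.2],[0,0,1.2],[0,0,1.2],[0,0,1.2],[0,0,1.2],[0,0,1.2],[0,0,1.2]]}'
python3 -c "
from h import *
look(['roll','plate_roll','knife','plate_measure'],pic='w3');go(.652,.144,.029,79.5)"
```

```text
clock: 15.6
eef_pos: [0.6432, 0.1209, 0.2484]
tool_rot: [0.764, 0.646, 0.0, 0.0]
ft_force: [-0.1, -0.8, -0.2]
grip_width: 1.001
grasp_force: 0.0
roll 0.82 [109.  91.] [464.1 246.8  73.5  63.  -13.6] 
plate_roll 0.79 [ 72. 114.] [460.7 251.  173.4  97.5  77.2] CUT
knife 0.59 [184. 332.] [655.  143.5 151.9  30.6  81.3] 
plate_measure 0.81 [172. 352.] [660.  144.4 173.2  97.7  81.1] 
plate_measure 0.6 [314. 179.] [459.6 -18.3 143.3  53.2  87.7] 
t 15.85 tcp [0.6437 0.1204 0.248 ] psi 80.4 -> [0.62 0.11 5.48] dr [ 0.   -0.    0.18] grip 1.0 F [-0.5 -0.5 -0.4]
```

View pics/w3.png

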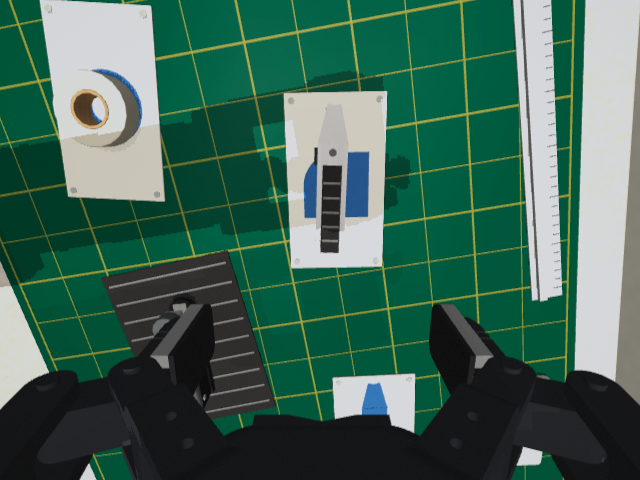

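The roll now covers the disc at (91, 109). The knife is at (332, 184), nose up, about (0.654, 0.1435) at 81°.

```bash
python3 -m pendant '{"grip":[1,1,1,1,1,1,1,1,-1,-1,-1,-1,-1,-1,-1,-1],"delta_pos":[[0.6,0.16,1.5],[0.6,0.16,3],[0.6,0.16,4],[0.6,0.16,4.7],[0.6,0.16,5.2],[0.6,0.16,5.48],[0.6,0.16,5.48],[0.6,0.16,5.48],[0.6,0.16,5.48],[0.6,0.16,5.48],[0.6,0.16,5.48],[0.6,0.16,5.48],[0.6,0.16,5.48],[0.6,0.16,5.48],[0.6,0.16,5.48],[0.6,0.16,5.48]],"dr":[[0,0,-0.1],[0,0,-0.1],[0,0,-0.1],[0,0,-0.1],[0,0,-0.1],[0,0,-0.1],[0,0,-0.1],[0,0,-0.1],[0,0,-0.1],[0,0,-0.1],[0,0,-0.1],[0,0,-0.1],[0,0,-0.1],[0,0,-0.1],[0,0,-0.1],[0,0,-0.1]]}' 50
python3 -c "
from h import *
go(.659,-.1655,.029,83.7)"
```

```text
clock: 17.85
eef_pos: [0.6545, 0.1428, 0.0292]
tool_rot: [0.761, 0.649, 0.0, 0.0]
ft_force: [0.5, 0.3, 4.7]
grip_width: 0.315
grasp_force: 51.6
t 17.85 tcp [0.6545 0.1428 0.0292] psi 80.9 -> [-7.59  1.33  0.01] dr [ 0.01 -0.   -0.57] grip 0.31 F [0.5 0.3 4.7]
```

```bash
python3 -m pendant '{"grip":[-1,-1,-1,-1,-1,-1,-1,-1,-1,-1,-1,-1,-1,-1,-1,-1,-1,-1],"delta_pos":[[0,0,-1],[0,0,-2],[-0.5,0.1,-2.3],[-1.5,0.3,-2.3],[-2.7,0.5,-2.3],[-3.9,0.7,-2.3],[-5.1,0.9,-2.3],[-6.2,1.1,-2.3],[-7.1,1.25,-2.3],[-7.6,1.33,-2.3],[-7.6,1.33,-2.3],[-7.6,1.33,-2.3],[-7.6,1.33,-1.6],[-7.6,1.33,-0.9],[-7.6,1.33,-0.4],[-7.6,1.33,-0.1],[-7.6,1.33,0],[-7.6,1.33,0]],"dr":[[0,0,0],[0,0,0],[0,0,0],[0,0,0],[0,0,0],[0,0,0],[0,0,0],[0,0,-0.55],[0,0,-0.55],[0,0,-0.55],[0,0,-0.55],[0,0,-0.55],[0,0,-0.55],[0,0,-0.55],[0,0,-0.55],[0,0,-0.55],[0,0,-0.55],[0,0,-0.55]]}' 50
python3 -c "
from h import *
go(.49,-.27,.25,77)"
```

```text
clock: 20.1
eef_pos: [0.6589, -0.1658, 0.0296]
tool_rot: [0.745, 0.667, 0.0, 0.001]
ft_force: [1.2, 0.2, -1.1]
grip_width: 0.313
grasp_force: 50.8
t 20.1 tcp [ 0.6589 -0.1658  0.0296] psi 83.6 -> [-3.06 -3.9  -5.51] dr [0.02 0.   1.33] grip 0.31 F [ 1.2  0.2 -1.1]
```

```bash
python3 -m pendant '{"grip":[-1,1,1,1,1,1,1,1,1,1,1,1,1,1,1],"delta_pos":[[0,0,0.01],[0,0,0.01],[0,0,0.01],[0,0,0.01],[0,0,-1],[0,0,-2],[0,0,-3.2],[-1,-1,-4.5],[-2,-2,-5.5],[-3.2,-3.2,-5.5],[-3.7,-3.8,-5.5],[-3.7,-3.8,-5.5],[-3.7,-3.8,-5.5],[-3.7,-3.8,-5.5],[-3.7,-3.8,-5.5]],"dr":[[0,0,0],[0,0,0],[0,0,0],[0,0,0],[0,0,0],[0,0,0],[0,0,0],[0,0,0],[0,0,0],[0,0,0],[0,0,0],[0,0,0],[0,0,0],[0,0,0],[0,0,0]]}'
python3 -c "
from h import *
c,im=look(['measure','plate_stapler','knife','plate_knife','stapler'],pic='w4')
cv2.imwrite('pics/w4c.png',cv2.resize(im[80:340,190:450,::-1],None,fx=2,fy=2,interpolation=2));go(.487,-.2425,.035,77)"
```

```text
clock: 21.98
eef_pos: [0.4915, -0.2953, 0.2484]
tool_rot: [0.745, 0.667, 0.0, -0.0]
ft_force: [-0.0, -0.5, -0.0]
grip_width: 0.998
grasp_force: 0.0
measure 0.95 [162. 313.] [ 488.1 -243.7   65.9   62.2   76.7] 
measure 0.41 [127. 298.] [ 482.7 -243.2  157.6   88.3   86.8] 
plate_stapler 0.68 [126. 296.] [ 481.  -245.2  173.7   97.7   86.9] 
plate_stapler 0.51 [  7. 229.] [ 439.7 -108.2   63.3    9.9   -6.4] CUT
knife 0.77 [ 64. 495.] [ 652.3 -186.2  108.6   35.9   82.7] CUT
plate_knife 0.92 [ 76. 471.] [ 656.8 -189.4  123.3   97.1   83.7] CUT
t 22.27 tcp [ 0.491  -0.2959  0.2487] psi 83.6 -> [ 1.32 -0.25  5.34] dr [-0.   -0.    1.33] grip 1.0 F [-0.1 -0.7  0. ]
```

View pics/w4.png

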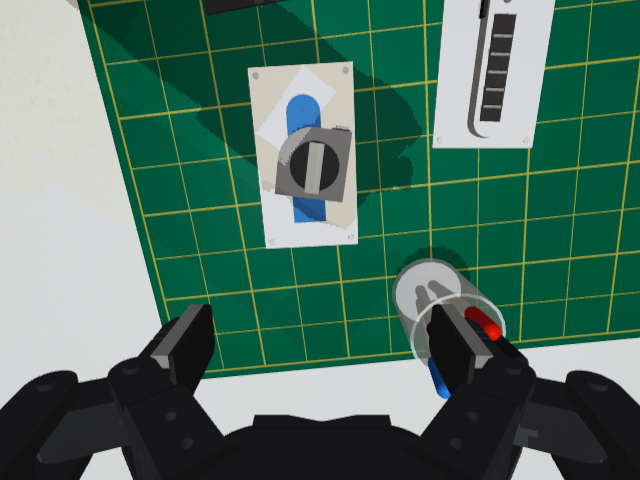

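View pics/w4c.png

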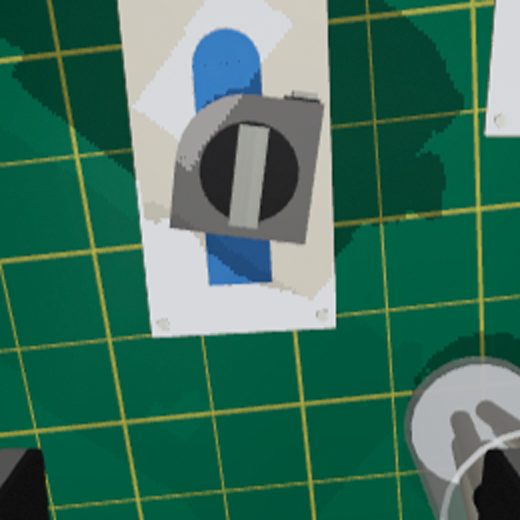

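The measure is at (313, 162): hook on its upper side near the right corner, rounded corner upper left. So its +x points to world +y (about 77°) and gripping along world x is across its y. The pot at (430, 290) is clear.

```bash
python3 -m pendant '{"grip":[1,1,1,1,1,1,1,1,1,-1,-1,-1,-1,-1,-1],"delta_pos":[[0.6,-0.1,0.5],[1.27,-0.23,1.8],[1.27,-0.23,3],[1.27,-0.23,4],[1.27,-0.23,4.7],[1.27,-0.23,5.2],[1.27,-0.23,5.46],[1.27,-0.23,5.46],[1.27,-0.23,5.46],[1.27,-0.23,5.46],[1.27,-0.23,5.46],[1.27,-0.23,5.46],[1.27,-0.23,5.46],[1.27,-0.23,5.46],[1.27,-0.23,5.46]],"dr":[[0,0,1.35],[0,0,1.35],[0,0,1.35],[0,0,1.35],[0,0,1.35],[0,0,1.35],[0,0,1.35],[0,0,1.35],[0,0,1.35],[0,0,1.35],[0,0,1.35],[0,0,1.35],[0,0,1.35],[0,0,1.35],[0,0,1.35]]}' 50
python3 -c "
from h import *
go(.6598,.1436,.030,81.4)"
```

```text
clock: 24.15
eef_pos: [0.4879, -0.2448, 0.0313]
tool_rot: [0.783, 0.622, 0.0, 0.001]
ft_force: [0.4, 1.1, 5.0]
grip_width: 0.715
grasp_force: 55.2
t 24.15 tcp [ 0.4879 -0.2448  0.0313] psi 76.9 -> [10.43  1.98  0.03] dr [ 0.02  0.01 -0.91] grip 0.72 F [0.4 1.1 5. ]
```

```bash
python3 -m pendant '{"grip":[-1,-1,-1,-1,-1,-1,-1,-1,-1,-1,-1,-1,-1,-1,-1,-1,-1,-1,-1,-1],"delta_pos":[[0,0,-1],[0,0,-2],[0.5,0.1,-2.3],[1.6,0.3,-2.3],[2.8,0.5,-2.3],[4.1,0.75,-2.3],[5.4,1,-2.3],[6.7,1.25,-2.3],[8,1.5,-2.3],[9.2,1.75,-2.3],[10.1,1.95,-2.3],[10.43,1.98,-2.3],[10.43,1.98,-2.3],[10.43,1.98,-2.3],[10.43,1.98,-1.6],[10.43,1.98,-0.9],[10.43,1.98,-0.4],[10.43,1.98,-0.1],[10.43,1.98,0],[10.43,1.98,0]],"dr":[[0,0,0],[0,0,0],[0,0,0],[0,0,0],[0,0,0],[0,0,-0.5],[0,0,-0.9],[0,0,-0.9],[0,0,-0.9],[0,0,-0.9],[0,0,-0.9],[0,0,-0.9],[0,0,-0.9],[0,0,-0.9],[0,0,-0.9],[0,0,-0.9],[0,0,-0.9],[0,0,-0.9],[0,0,-0.9],[0,0,-0.9]]}' 50
python3 -c "
from h import *
go(.6598,.1436,.031,81.4);go(.472,-.06,.25,86.4)"
```

```text
clock: 26.65
eef_pos: [0.6598, 0.1437, 0.0313]
tool_rot: [0.758, 0.652, 0.001, 0.001]
ft_force: [-1.8, -0.5, 2.9]
grip_width: 0.716
grasp_force: 56.4
t 26.65 tcp [0.6598 0.1437 0.0313] psi 81.4 -> [-0.    0.    0.01] dr [ 0.02 -0.   -0.01] grip 0.72 F [-1.8 -0.5  2.9]
t 26.65 tcp [0.6598 0.1437 0.0313] psi 81.4 -> [-5.74 -3.87 -5.47] dr [ 0.02 -0.   -1.01] grip 0.72 F [-1.8 -0.5  2.9]
```

```bash
python3 -m pendant '{"grip":[1,1,1,1,1,1,1,1,1,1,1,1,1,1,1],"delta_pos":[[0,0,0],[0,0,0],[0,0,0],[0,0,-1],[0,0,-2],[0,0,-3.2],[-1,-0.7,-4.5],[-2.1,-1.4,-5.5],[-3.3,-2.2,-5.5],[-4.5,-3,-5.5],[-5.4,-3.6,-5.5],[-5.74,-3.87,-5.5],[-5.74,-3.87,-5.5],[-5.74,-3.87,-5.5],[-5.74,-3.87,-5.5]],"dr":[[0,0,0],[0,0,0],[0,0,0],[0,0,0],[0,0,0],[0,0,0],[0,0,0],[0,0,0],[0,0,-1],[0,0,-1],[0,0,-1],[0,0,-1],[0,0,-1],[0,0,-1],[0,0,-1]]}'
python3 -c "
from h import *
look(['stapler','measure','plate_measure','pad'],pic='w5');go(.472,-.005,.0433,86.4)"
```

```text
clock: 28.52
eef_pos: [0.4724, -0.0592, 0.2501]
tool_rot: [0.729, 0.685, -0.0, -0.0]
ft_force: [-0.5, -0.5, -0.6]
grip_width: 0.999
grasp_force: 0.0
stapler 0.82 [151. 318.] [473.6  -3.3 113.5  27.3  86.9] 
measure 0.77 [  4. 536.] [643.6 104.1  63.5   4.2  -3.6] CUT
plate_measure 0.9 [ 35. 516.] [652.   88.   98.3  61.2  -7.1] CUT
pad 0.75 [145. 335.] [474.2  -7.3 201.9 142.7 -86.9] 
t 28.77 tcp [ 0.472  -0.0597  0.2502] psi 86.4 -> [ 1.36 -0.08  5.17] dr [-0. -0. -0.] grip 1.0 F [ 0.   0.2 -0.3]
```

View pics/w5.png

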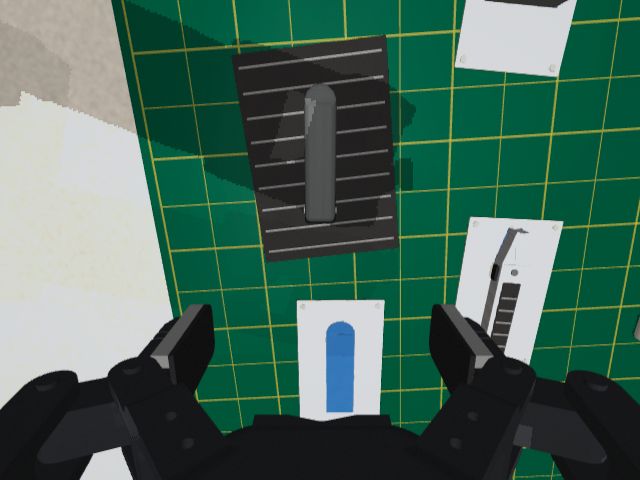

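The stapler stands on the pad at (320, 152), arm centred and upright, with its base showing at the rear at row ~222. I check the origin along its length from that rear edge.

```bash
python3 -c "
from h import *
c=env.get_calibration('wrist')
print(ray(c,[[320,223]],.010),ray(c,[[320,219]],.053),ray(c,[[320,84]],.053))"
```

```text
[[ 0.46874267 -0.07138229  0.01      ]] [[ 0.46984481 -0.05769502  0.053     ]] [[0.47694233 0.05209713 0.053     ]]
```

```bash
python3 -m pendant '{"grip":[1,1,1,1,1,1,1,1,1,-1,-1,-1,-1,-1,-1,-1],"delta_pos":[[0.8,-0.06,0.5],[1.27,-0.06,1.8],[1.27,-0.06,3],[1.27,-0.06,4],[1.27,-0.06,4.7],[1.27,-0.06,5.1],[1.27,-0.06,5.17],[1.27,-0.06,5.17],[1.27,-0.06,5.17],[1.27,-0.06,5.17],[1.27,-0.06,5.17],[1.27,-0.06,5.17],[1.27,-0.06,5.17],[1.27,-0.06,5.17],[1.27,-0.06,5.17],[1.27,-0.06,5.17]],"dr":[[0,0,0],[0,0,0],[0,0,0],[0,0,0],[0,0,0],[0,0,0],[0,0,0],[0,0,0],[0,0,0],[0,0,0],[0,0,0],[0,0,0],[0,0,0],[0,0,0],[0,0,0],[0,0,0]]}' 50
python3 -c "
from h import *
go(.4807,-.245,.0433,86.9)"
```

```text
clock: 30.78
eef_pos: [0.4728, -0.0092, 0.0437]
tool_rot: [0.729, 0.684, 0.0, 0.0]
ft_force: [0.4, 0.3, 4.8]
grip_width: 0.309
grasp_force: 51.9
t 30.77 tcp [ 0.4728 -0.0092  0.0437] psi 86.4 -> [-5.87  0.57  0.01] dr [ 0.01  0.   -0.11] grip 0.31 F [0.4 0.3 4.8]
```

```bash
python3 -m pendant '{"grip":[-1,-1,-1,-1,-1,-1,-1,-1,-1,-1,-1,-1,-1,-1,-1,-1,-1],"delta_pos":[[0,0,-1],[0,0,-2],[-0.5,0.1,-2.3],[-1.5,0.2,-2.3],[-2.6,0.3,-2.3],[-3.7,0.4,-2.3],[-4.8,0.5,-2.3],[-5.6,0.57,-2.3],[-5.87,0.57,-2.3],[-5.87,0.57,-2.3],[-5.87,0.57,-2.3],[-5.87,0.57,-1.6],[-5.87,0.57,-0.9],[-5.87,0.57,-0.4],[-5.87,0.57,-0.1],[-5.87,0.57,0.01],[-5.87,0.57,0.01]],"dr":[[0,0,0],[0,0,0],[0,0,0],[0,0,0],[0,0,0],[0,0,-0.1],[0,0,-0.1],[0,0,-0.1],[0,0,-0.1],[0,0,-0.1],[0,0,-0.1],[0,0,-0.1],[0,0,-0.1],[0,0,-0.1],[0,0,-0.1],[0,0,-0.1],[0,0,-0.1]]}' 50
python3 -m pendant '{"grip":[1,1,1,1,1,1,1,1,1,1,1,1],"delta_pos":[[0,0,0],[0,0,0],[0,0,0],[0,0,-1],[0,0,-2],[-0.5,0,-3.2],[-1.3,0,-4.5],[-1.3,0,-5.2],[-1.3,0,-5.2],[-1.3,0,-5.2],[-1.3,0,-5.2],[-1.3,0,-5.2]],"dr":[[0,0,0],[0,0,0],[0,0,0],[0,0,0],[0,0,0],[0,0,0],[0,0,0],[0,0,0],[0,0,0],[0,0,0],[0,0,0],[0,0,0]]}'
python3 -c "
from h import *
look(['stapler','plate_stapler'],pic='w6');look(['roll','measure','stapler','knife','plate_roll','plate_measure','plate_stapler','plate_knife'],'top','top1');go(.6,-.05,.25,84)"
```

```text
clock: 32.9
eef_pos: [0.481, -0.2448, 0.0437]
tool_rot: [0.726, 0.688, 0.0, 0.001]
ft_force: [0.8, -0.4, -3.0]
grip_width: 0.306
grasp_force: 50.8
clock: 34.4
eef_pos: [0.4776, -0.2965, 0.2503]
tool_rot: [0.726, 0.688, -0.0, -0.001]
ft_force: [-0.4, -0.2, 0.5]
grip_width: 1.003
grasp_force: 0.0
stapler 0.93 [149. 322.] [ 481.  -238.9  113.1   27.1   86.2] 
measure 0.91 [192. 278.] [657.6 142.5  67.9  66.8  81.6] 
measure 0.2 [191. 410.] [ 653.6 -163.1  148.6   30.5   83. ] 
stapler 0.73 [275. 232.] [460.8 242.  167.2  94.4  77.5] 
stapler 0.57 [266. 444.] [ 479.6 -235.1  116.9   28.8   87. ] 
knife 0.74 [192. 411.] [ 654.9 -164.7  150.4   32.    82.2] 
plate_roll 0.86 [275. 232.] [459.8 250.1 173.9  96.2  77.1] 
plate_measure 0.67 [205. 278.] [659.3 142.4 174.5  99.1  82.3] 
plate_measure 0.6 [190. 411.] [ 658.2 -166.8  152.2   32.9   82.8] 
plate_stapler 0.63 [262. 439.] [ 479.3 -243.5  175.    98.5   87.4] 
t 35.0 tcp [ 0.4777 -0.2968  0.2511] psi 86.9 -> [6.33 2.72 0.03] dr [0.   0.   0.57] grip 1.0 F [ 0.1  0.5 -0.1]
```

View pics/w6.png

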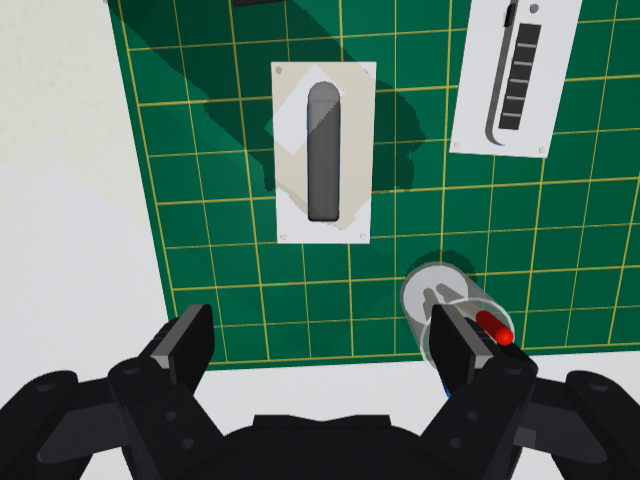

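The stapler covers its bar shadow evenly at (322, 150). One last look at the other three from the middle.

```bash
python3 -m pendant '{"grip":[1,1,1,1,1,1,1,1,1,1,1],"delta_pos":[[0.8,0.4,-0.5],[1.6,0.9,-1],[2.3,1.4,-1],[3,2,-1],[3.3,2.6,-1],[3.3,3.2,-1],[3.3,3.6,-1],[3.3,3.6,-1],[3.3,3.6,-1],[3.3,3.6,-1],[3.3,3.6,-1]],"dr":[[0,0,0],[0,0,0],[0,0,0],[0,0,0],[0,0,0],[0,0,0],[0,0,0],[0,0,0],[0,0,0],[0,0,0],[0,0,0]]}'
python3 -c "
from h import *
look(['roll','measure','knife','plate_roll','plate_measure','plate_knife'],pic='w7')
im=cv2.imread('pics/top1.png')[150:310,190:490];cv2.imwrite('pics/top1c.png',cv2.resize(im,None,fx=2.6,fy=2.6,interpolation=2))"
```

```text
clock: 36.38
eef_pos: [0.6284, -0.1729, 0.2914]
tool_rot: [0.726, 0.687, 0.0, 0.0]
ft_force: [-0.7, -0.2, -1.0]
grip_width: 0.999
grasp_force: 0.0
knife 0.64 [192. 349.] [ 657.1 -164.8  151.7   31.4   83.6] 
plate_knife 0.64 [182. 363.] [ 659.7 -165.2  171.9   96.    83.6]
```

View pics/w7.png

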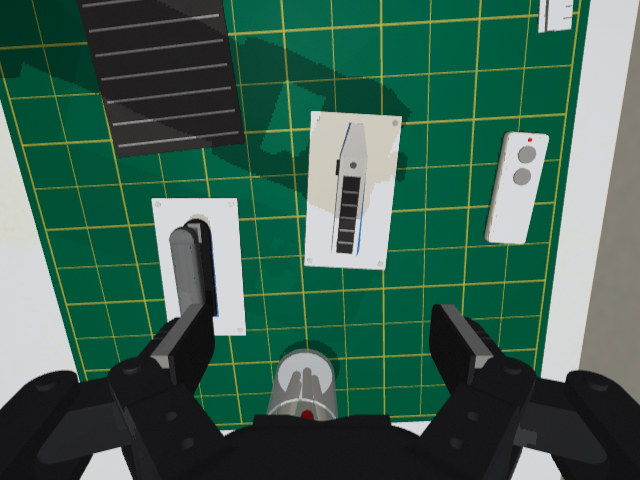

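View pics/top1c.png

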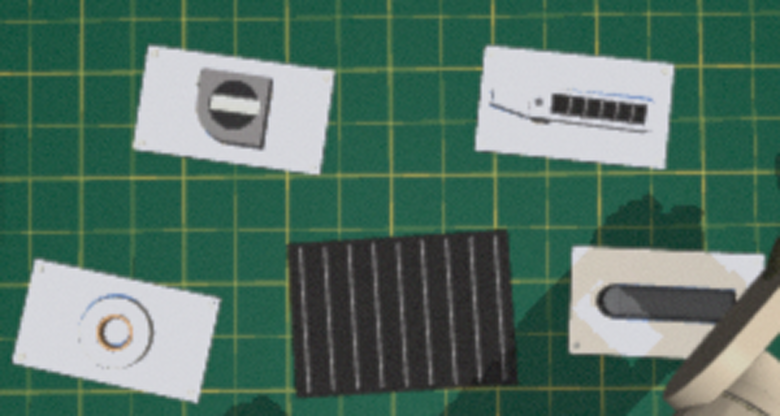

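All four tools cover their shadows to within 2–3 mm (only thin blue slivers show), and the pot is still standing where it was. Handing in.

```bash
python3 -c "
from bench import env
print(env.finish_job())"
```

```text
the job is handed in; nothing more can be done
None
```

The roll, measure, stapler and knife are each on their own plate, within about 3 mm of the shadow's centre in the last pictures. The pot was not touched, and the job was handed in at about 36 s of the 144 s allowed; no verdict came back.

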